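# Hold down the recessed adjustment-enable button of a bench voltage standard

### The job

The voltage standard on the bench has to be put into adjustment mode: swing the small cover on its lid aside so that the access hole is clear, take the longer screwdriver from the wooden rack, reach its shaft down through the hole and press the button at the bottom fully down, without forcing it. Hold it down for at least three seconds and finish while still holding it down with the screwdriver in the gripper. Leave the shorter screwdriver in the rack and do not disturb the standard resistors or the calculator.

Things in the scene. Friction and masses are not known exactly. Their poses are not given: they have to be found in the camera images.
- standard: the voltage standard: grey metal case 190 mm deep (x) x 200 mm wide (y) x 100 mm high, fixed to the bench on four feet, front panel with display, keys and terminals towards -x; origin under its middle, z up
- hole (a point): centre of the access hole, level with the top face of the lid (100 mm above the bench; x -30, y -35 mm in the case's frame): 14 mm across, opening with a 2 mm chamfer; a straight guard tube of the same 14 mm bore runs from it straight down to the button, whose top lies 66 mm below the lid's top face when not pressed
- cover_pivot (a point): axis of the cover's pivot at the height of the lid's top face, 34 mm from the hole (to its +y side in the case's frame)
- hole_cover (a joint): angle of the flat steel swivel cover (2.5 mm thick, lying 1 mm over the lid, round end 25 mm across over the hole): 0 when it is centred on the hole, grows as it swings counterclockwise seen from above, to 2.2 at its stop; light friction (about 0.6 N at the knob) keeps it where it is left; the hole, chamfer included, is uncovered from about 0.65 on
- cover_knob (a point): centre of the top of the cover's round upright knob, 13 mm across and 17 mm tall, standing on the cover 34 mm from the pivot (right over the hole when the cover is shut); its top is 21 mm above the lid
- enable_button (a joint): travel of the recessed button (white cap 10 mm across): 0 released, 0.006 m fully down; sprung, 2 N to start and 7 N when fully down, then a hard stop
- button_top (a point): centre of the button's top face; moves down with it
- rack: wooden screwdriver rack 188 mm long (y) x 80 mm x 130 mm high, fixed; flat rail 44 mm wide at the top with three 10 mm holes at y -55, 0 and +55 mm; the two screwdrivers stand upright in the outer holes, either way round, the middle one is empty; origin under its middle
- long_driver: the longer screwdriver, 80 g, upright in the rack, the foot of its handle on the rail (130 mm above the bench). Six-sided handle 90 mm long, 24 mm across flats (taller and thicker than the other); one pair of flats faces along its own x, about square across the rack. Shaft 6 mm thick (6.8 mm for the first 6 mm), 106 mm long below the handle. Origin on the axis at the handle foot, z up
- long_driver_tip (a point): tip of the longer screwdriver's shaft, 106 mm below the foot of its handle on its axis
- short_driver: the shorter screwdriver: handle about 19 mm across and 70 mm long, shaft only 56 mm, too short to reach the button; origin on the axis at the foot of the handle, z up; to be left in the rack
- resistor_big: standard resistor, dark upright can with two brass-coloured terminals, 62 mm across, 96 mm tall; bystander; origin under its middle
- resistor_mid: standard resistor of the same kind, 58 mm across, 88 mm tall; bystander; origin under its middle
- calculator: flat pocket calculator 138 x 78 x 12 mm lying on the bench; bystander; origin under its middle

How it is judged:
On the way, in this order (a step that is already met when the one before it is completed fails the run):
1. the cover is swung clear of the access hole (value of joint hole_cover above 0.68 rad), for 0.2 s.
2. the longer screwdriver's shaft is in the access hole (z of long_driver_tip in the frame of hole below -0.015 m and horizontal distance between long_driver_tip and hole below 0.007 m), for 0.1 s.
3. the button is held fully down with the screwdriver for three seconds (value of joint enable_button above 0.0048 m and distance between long_driver_tip and button_top below 0.009 m and contact force between the fingers and long_driver above 2 N), for 3 s.
At the end, for the whole second after the job is handed in: The program ends holding: the button is still at least 4.8 mm down (of 6 mm), pressed by the tip of the longer screwdriver, which the fingers hold; the cover is clear of the hole (more than 0.68 rad) and the shorter screwdriver stands in the rack (all of step 3 and contact force between long_driver and standard above 3 N and value of joint hole_cover above 0.68 rad and horizontal distance between short_driver and rack below 0.07 m and height (world z) of short_driver above 0.12 m); the arm keeps its last pose, push and grip.
It fails at once if the screwdriver is forced against the standard (more than 45 N) (contact force between long_driver and standard above 45 N).
It fails at once if the shorter screwdriver is taken out of the rack (distance of short_driver from where it was at the start of the episode above 0.03 m).
It fails at once if a standard resistor is pushed or tipped (distance of any of resistor_big, resistor_mid from where it was at the start of the episode above 0.03 m or angle between any of resistor_big, resistor_mid's own z axis and vertical above 0.4 rad).
It fails at once if the calculator is pushed away (distance of calculator from where it was at the start of the episode above 0.03 m).
It also fails if it takes over 58 s, if anything falls off the work surface, if the arm or the gripper's body presses on something with over 40 N, if the wrist force passes 120 N, or if a joint passes its speed limit or range.

### The arm

A 6-joint arm with a two-finger parallel gripper is mounted at the origin on a cart in front of the work surface, level with it; the furniture and walls round the work are solid. World frame = base frame: x ahead of the robot, y to its left, z up, the work surface at z = 0. Lengths are in m, angles in rad, forces in N, time in s.
With the tool pointing down it reaches from about 0.35 to 0.975 m from the base axis. Payload 7.1 kg.
Tool frame: the origin (TCP) lies midway between the tips of the shut fingers; the grasp point (between the pads) lies 19 mm behind it; z points along the fingers, y is the line along which they close (so a half turn about z gives the same grasp; the last joint's range is limited). The gripper opens to 88 mm and grips with 3 to 60 N. Pads are 20 mm wide; open, the fingers measure 115 mm over their backs; the gripper's body (75 mm by 178 mm) begins 61 mm behind the grasp point.
Start: joints at [-0.019, 0.423, 1.63, -0, 1.089, -0.019], TCP at [0.625, 0, 0.194] pointing down, gripper open.
Joint ranges: [-3, 3], [-0.9, 2.11], [0.09, 2.58], [-1.31, 4.45], [0.11, 2.69], [-2.54, 2.54]. Speed limits (rad/s): [2.39, 2.39, 3.01, 3.14, 3.14, 3.14].

### API

Orientations are given as a unit quaternion [w, x, y, z].
In Python, from station import move_pose, movel, movej, command_gripper, wait, inverse_kinematics, read_camera, camera_info, MotionError, job_done, get_time, get_joint_pos, get_qvel, get_effort, get_tcp_pos, get_ee_rot, get_ft_force, get_ft_torque, get_grip_width, get_finger_force gives the robot as it stands. Calls block until the motion is done:
- move_pose(position, orientation): joint-space move of the TCP to a pose.
- movel(position, frame=None, v=0.15, until_force=None): straight line of the TCP; frame=None keeps the orientation; v is the mean speed in m/s. With until_force (N) it stops when the force on the tool has changed by that much, and returns True; else False.
- movej(angles): joint-space move.
- command_gripper(opening): opening from 0.0 (shut) to 1.0 (fully open); the grip force is fixed at half the most; returns when the fingers have stopped.
- wait(seconds).
- inverse_kinematics(position, orientation): joint angles nearest the present ones, or None.
- read_camera(name): name is "scene" or "side" or "wrist"; returns the picture (480x640x3 uint8, red, green, blue); there is no depth.
- camera_info(name): a dict with "intrinsics" (3x3 intrinsics, pixels), "T" (4x4, takes a point from camera to world coordinates); the wrist camera has in their place "tool_from_camera" (4x4, takes a point from camera to tool coordinates, whose origin is the TCP and whose axes are the flange's). Camera axes: x right, y up, looking along -z (the intrinsics and any distortion apply to the point x, -y, -z); pixel columns grow to the right and rows downward; lengths in m; the calibration is good to about 2 mm. A picture is of the moment at which its call begins: read the wrist's pose just before it. camera_info takes no time and is no camera call.
A pose or a line that the arm cannot do raises MotionError and nothing moves.
- job_done(): hands the job in; it is judged then, once.
Readings, each from a call of its own:
- get_time(): time.
- get_joint_pos(): joint angles.
- get_qvel(): joint speeds.
- get_effort(): joint torques, N m.
- get_tcp_pos(): TCP position.
- get_ee_rot(): TCP orientation.
- get_ft_force(): force on the tool from outside, world axes, zero at the start.
- get_ft_torque(): the same for the moment, N m.
- get_grip_width(): opening from 0.0 (shut) to 1.0 (fully open).
- get_finger_force(): force on a finger pad.
Only numpy, scipy, OpenCV 4.12 (cv2) and the standard library are available. Lean on these libraries where they do the work, as an engineer would, in place of code of your own. Each camera call takes 0.05 s, during which the arm holds its last target. There are 200 camera calls.

## Working session

There is one attempt and no reset: what is moved stays moved. The work goes in short steps, each a Python script; the robot and the scene stay as the last script left them, time stands still between calls to the robot, and variables do not carry over. Pictures are saved under pics/ and viewed, at most 10 in all, crops included, and the job is handed in when it is done.

```bash
mkdir -p pics; ls
python3 - <<'E'
from station import *
import cv2,numpy as np
for n in("scene","side","wrist"):
    im=read_camera(n); cv2.imwrite(f"pics/{n}0.png",im[:,:,::-1]); i=camera_info(n); print(n,{k:np.round(v,4).tolist() if not isinstance(v,str) else v for k,v in i.items()})
print(get_tcp_pos(),get_ee_rot(),get_time())
E
```

```text
pics
scene {'intrinsics': [[602.1289, 0.0, 320.6317], [0.0, 602.1289, 230.8911], [0.0, 0.0, 1.0]], 'T': [[0.7368, 0.3931, -0.5501, -0.0725], [-0.6761, 0.4329, -0.5962, -0.7629], [0.0038, 0.8112, 0.5847, 0.8009], [0.0, 0.0, 0.0, 1.0]]}
side {'intrinsics': [[488.3254, 0.0, 329.7643], [0.0, 488.3254, 232.9746], [0.0, 0.0, 1.0]], 'T': [[-0.9997, -0.0231, -0.0013, 0.5715], [0.0104, -0.4949, 0.8689, 0.7443], [-0.0207, 0.8687, 0.495, 0.5894], [0.0, 0.0, 0.0, 1.0]]}
wrist {'intrinsics': [[345.4656, 0.0, 314.0258], [0.0, 345.4656, 240.6561], [0.0, 0.0, 1.0]], 'tool_from_camera': [[0.0016, 0.9611, 0.2762, 0.0749], [1.0, -0.0017, -0.0, -0.0011], [0.0004, 0.2762, -0.9611, -0.1906], [0.0, 0.0, 0.0, 1.0]]}
[6.24533822e-01 2.90919503e-05 1.93686769e-01] [-4.20319025e-04  7.07101323e-01  7.07111995e-01 -4.11462347e-04] 0.15
```

View pics/scene0.png

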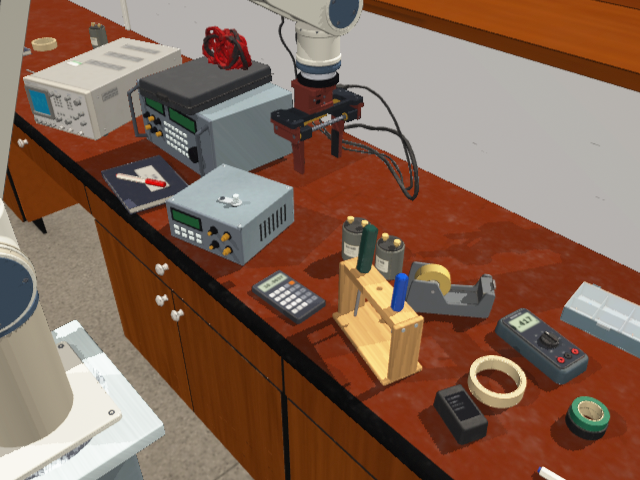

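View pics/side0.png

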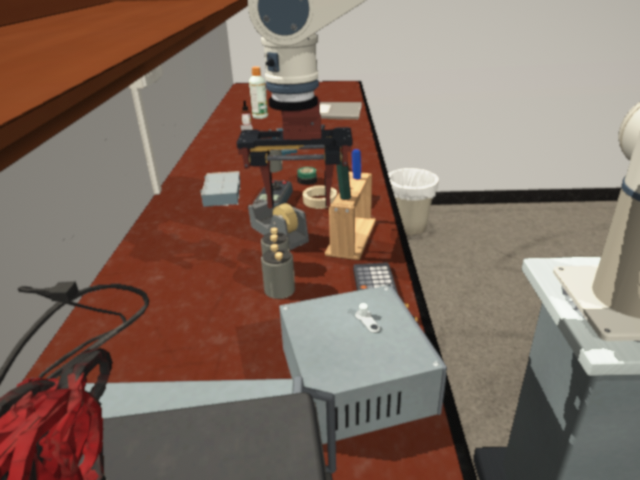

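```bash
cat > h.py <<'E'
from station import *
import cv2,numpy as np
def ray(n,uv,R=None,p=None):
    i=camera_info(n);K=i["intrinsics"]
    T=i.get("T")
    if T is None:
        M=np.eye(4);M[:3,:3]=R;M[:3,3]=p;T=M@np.array(i["tool_from_camera"])
    T=np.array(T)
    D=i.get("distortion")
    u=cv2.undistortPoints(np.array([[uv]],float),np.array(K),None if D is None else np.array(D))[0,0]
    d=T[:3,:3]@np.array([u[0],-u[1],-1]);return T[:3,3],d/np.linalg.norm(d)
def onz(r,z): return r[0]+r[1]*(z-r[0][2])/r[1][2]
def tri(rs):
    A=sum(np.eye(3)-np.outer(d,d) for o,d in rs);b=sum((np.eye(3)-np.outer(d,d))@o for o,d in rs)
    x=np.linalg.solve(A,b);return x,[np.linalg.norm(np.cross(x-o,d)) for o,d in rs]
def crop(f,x,y,w,h,s):
    im=cv2.imread(f)[y:y+h,x:x+w];im=cv2.resize(im,None,fx=s,fy=s,interpolation=cv2.INTER_CUBIC)
    for k in range(0,w,10):
        if (x+k)%20==0: cv2.putText(im,str(x+k),(k*s,8),0,.3,(0,255,255),1);cv2.line(im,(k*s,10),(k*s,14),(0,255,255),1)
    for k in range(0,h,10):
        if (y+k)%20==0: cv2.putText(im,str(y+k),(0,k*s+4),0,.3,(0,255,255),1);cv2.line(im,(20,k*s),(24,k*s),(0,255,255),1)
    return im
E
python3 - <<'E'
from h import *
a=np.hstack([crop("pics/scene0.png",160,160,140,100,3),crop("pics/scene0.png",330,210,100,100,3)])
b=np.hstack([crop("pics/side0.png",270,280,180,100,3),crop("pics/side0.png",320,145,60,100,3)])
cv2.imwrite("pics/m1.png",np.vstack([a,b]))
E
```

```text
(no output)
```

View pics/m1.png

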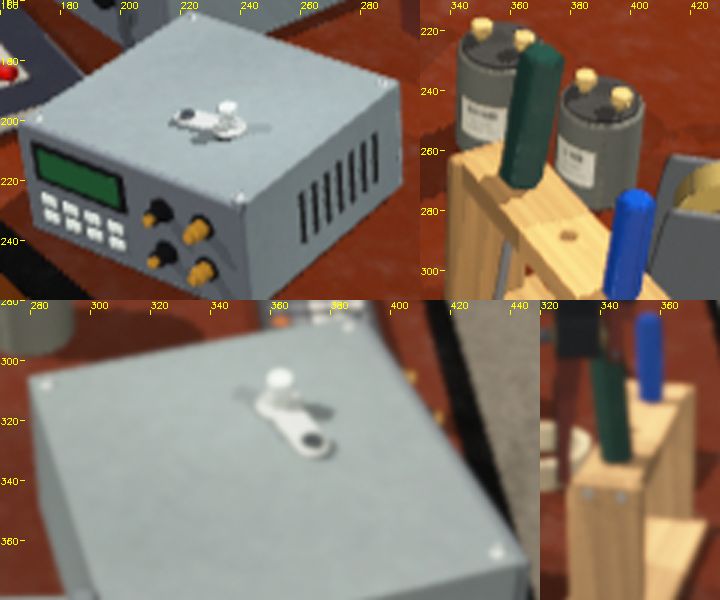

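View pics/wrist0.png

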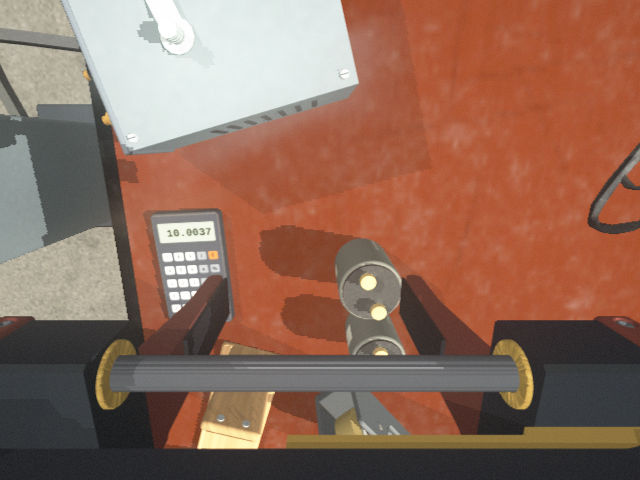

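Run:
```python
from h import *
np.set_printoptions(precision=4,suppress=True)
P={"knobtop":((235.7,195.3),(363.3,306)),"pivot":((222,198.7),(374.3,326.7)),"s_r":((288.3,187.7),(285,308)),"s_f":((240,226.3),(385.7,289)),"s_l":((172.7,199.7),(435.7,363.7)),"handlefoot":((364.3,270),(345.3,197.7)),"handletop":((371,226),(341.3,165)),"shortfoot":((397.7,308),(357,178.5))}
for k,(a,b) in P.items(): print(k,*tri([ray("scene",a),ray("side",b)]))
print("back",onz(ray("scene",(224.3,165.7)),.1),"mid",onz(ray("scene",(379.7,288.3)),.13))
from scipy.spatial.transform import Rotation as Ro
q=get_ee_rot();R=Ro.from_quat(np.r_[q[1:],q[0]]).as_matrix();p=get_tcp_pos()
for n,uv,z in(("knob",(174,33),.121),("screw1",(131,138),.1),("screw2",(344,73),.1)): print(n,onz(ray("wrist",uv,R,p),z))
```

```text
knobtop [0.5234 0.1476 0.1188] [np.float64(2.1988264994549517e-06), np.float64(2.198826499431595e-06)]
pivot [0.5083 0.1777 0.1027] [np.float64(0.0004963414449872379), np.float64(0.0004963414449872183)]
s_r [0.6467 0.1225 0.0983] [np.float64(0.00041200836675358773), np.float64(0.00041200836675356497)]
s_f [0.4801 0.0758 0.0971] [np.float64(0.00022150500551939924), np.float64(0.00022150500551942125)]
s_l [0.4309 0.2516 0.0981] [np.float64(2.3414417324041287e-05), np.float64(2.3414417323920243e-05)]
handlefoot [ 0.537  -0.2159  0.1295] [np.float64(0.00033125739174214925), np.float64(0.0003312573917423122)]
handletop [ 0.5489 -0.2099  0.2112] [np.float64(0.004431035418098601), np.float64(0.004431035418098505)]
shortfoot [ 0.5062 -0.3199  0.1297] [np.float64(0.0005962528539854105), np.float64(0.0005962528539854104)]
back [0.5964 0.2955 0.1   ] mid [ 0.5205 -0.2675  0.13  ]
knob [0.5284 0.1452 0.121 ]
screw1 [0.4787 0.0772 0.1   ]
screw2 [0.6457 0.1243 0.1   ]
```

```bash
cat >> h.py <<'E'
from scipy.spatial.transform import Rotation as Ro
def quat(phi):
    c,s=np.cos(phi),np.sin(phi)
    q=Ro.from_matrix(np.array([[-s,c,0],[c,s,0],[0,0,-1]]).T.T).as_quat();return [q[3],*q[:3]]
def toolpose():
    q=get_ee_rot();return Ro.from_quat(np.r_[q[1:],q[0]]).as_matrix(),np.array(get_tcp_pos())
E
python3 - <<'E'
from h import *
np.set_printoptions(precision=4,suppress=True)
piv=np.array([.5093,.1778]);k=np.array([.5245,.147])
a0=np.arctan2(*(k-piv)[::-1]);print("cover angle est",a0-(-np.pi/2+.273))
phi=a0+np.pi/2+.5
command_gripper(.4)
move_pose([*k,.19],quat(phi))
print(Ro.from_matrix(toolpose()[0]).as_matrix()[:,1],get_tcp_pos())
print(movel([*k,.1105],v=.08,until_force=6),get_tcp_pos())
f=0
for a in np.linspace(a0,-np.pi/2+.273+1.75,8)[1:]:
    s=movel([piv[0]+.034*np.cos(a),piv[1]+.034*np.sin(a),.1105],v=.06,until_force=12)
    print(s,get_tcp_pos(),get_ft_force())
    if s:break
p=get_tcp_pos();movel([p[0],p[1],.19])
movel([.57,.06,.25]) 
R,p=toolpose();im=read_camera("wrist");cv2.imwrite("pics/w1.png",im[:,:,::-1]);np.savez("w1.npz",R=R,p=p);print(p,get_time())
E
```

```text
cover angle est 0.18543932276173347
[0.5764 0.8172 0.0006] [0.5252 0.1469 0.1904]
False [0.5249 0.1471 0.111 ]
False [0.5315 0.1518 0.1109] [-0.03   -0.4128  0.6333]
False [0.5364 0.1571 0.1105] [ 1.4837  0.6528 -0.2379]
False [0.5402 0.1636 0.1105] [-0.0081 -0.2058 -0.4038]
False [0.5426 0.1708 0.1105] [ 0.2711 -0.3734 -0.2873]
False [0.5433 0.1784 0.1105] [-0.4148 -0.1561  1.0378]
False [0.5423 0.1859 0.1105] [ 0.6833 -0.021   0.1813]
False [0.5397 0.193  0.1105] [-0.6695  0.2586  0.1311]
[0.5696 0.0605 0.2495] 6.775
```

View pics/w1.png

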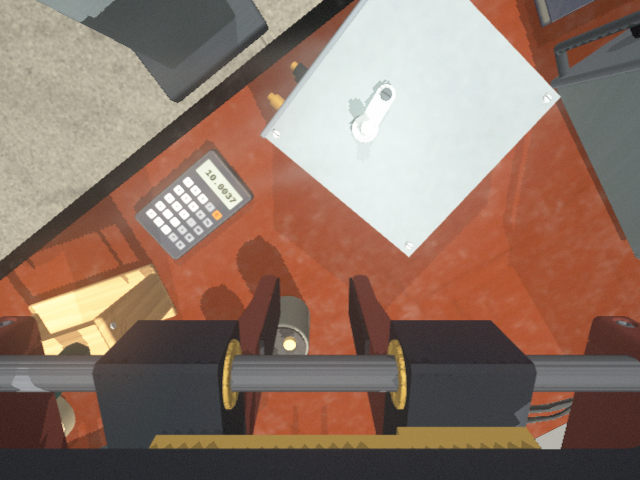

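Run:
```python
from h import *
np.set_printoptions(precision=4,suppress=True)
d=np.load("w1.npz")
for n,uv,z in(("knobtop",(368,123),.121),("knobbase",(366,129),.1035),("piv",(387,93),.104),("s_f",(276,133),.1),("s_r",(408,245),.1),("s_b",(548,97),.1)): print(n,onz(ray("wrist",uv,d["R"],d["p"]),z))
print(get_grip_width())
im=read_camera("side");cv2.imwrite("pics/side1.png",im[:,:,::-1]);im=read_camera("scene");cv2.imwrite("pics/scene1.png",im[:,:,::-1])
a=np.vstack([np.hstack([crop("pics/w1.png",330,60,80,100,4),crop("pics/side1.png",330,285,80,70,4)[:,:,:] if 0 else cv2.copyMakeBorder(crop("pics/side1.png",330,290,80,60,4),0,160,0,0,0)])])
cv2.imwrite("pics/m2.png",a)
```

```text
knobtop [0.5207 0.1508 0.121 ]
knobbase [0.5249 0.149  0.1035]
piv [0.5096 0.1811 0.104 ]
s_f [0.4796 0.0782 0.1   ]
s_r [0.6455 0.1237 0.1   ]
s_b [0.597  0.3009 0.1   ]
0.3979993875507782
```

View pics/m2.png

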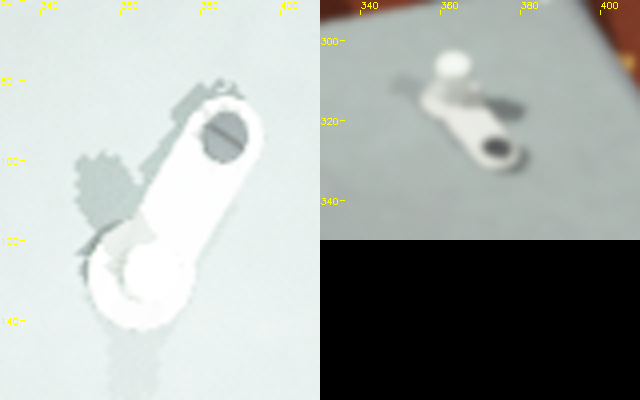

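Run:
```python
from h import *
np.set_printoptions(precision=4,suppress=True)
i=camera_info("wrist");T=np.linalg.inv(np.array(i["tool_from_camera"]));K=np.array(i["intrinsics"])
for x,y,z in((0,.0175,0),(.01,.0175,0),(.01,.0175,-.015),(.01,.0175,-.03),(.01,-.0175,0)):
    c=T@[x,y,z,1];print((x,y,z),(K@[c[0],-c[1],-c[2]]/-c[2])[:2])
command_gripper(0)
move_pose([.5228,.149,.15],quat(.95))
f0=np.array(get_ft_force())
s=movel([.5228,.149,.112],v=.03,until_force=3);print(s,get_tcp_pos(),get_ft_force()-f0)
p=get_tcp_pos();movel([p[0],p[1],.15]);print(get_time())
im=read_camera("wrist");cv2.imwrite("pics/w2.png",im[:,:,::-1])
```

```text
(0, 0.0175, 0) [345.6257 275.4775]
(0.01, 0.0175, 0) [346.0862 259.4693]
(0.01, 0.0175, -0.015) [348.5476 268.5631]
(0.01, 0.0175, -0.03) [351.4203 279.1762]
(0.01, -0.0175, 0) [286.0594 259.37  ]
False [0.523  0.149  0.1122] [-0.3872 -0.5487 -0.3443]
10.0
```

View pics/w2.png

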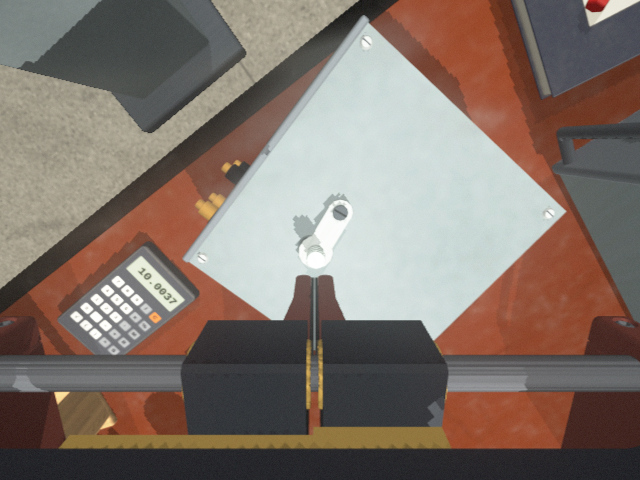

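Run:
```python
from h import *
np.set_printoptions(precision=4,suppress=True)
R,p=toolpose();print(p,R[:,0])
for uv,z in(((315,255),.121),((315,255),.1),((314,262),.1035),((341,212),.104)): print(onz(ray("wrist",uv,R,p),z))
i=camera_info("wrist");T=np.linalg.inv(np.array(i["tool_from_camera"]));K=np.array(i["intrinsics"])
for z in(.121,.104):
  for w in((.5228,.149,z),(.5096,.179,z)):
    t=R.T@(np.array(w)-p);c=T@[*t,1];print(w,(K@[c[0],-c[1],-c[2]]/-c[2])[:2])
f0=np.array(get_ft_force())
s=movel([.5228,.149,.085],v=.03,until_force=3);print(s,get_tcp_pos(),get_ft_force()-f0)
cv2.imwrite("pics/side2.png",read_camera("side")[:,:,::-1]);cv2.imwrite("pics/scene2.png",read_camera("scene")[:,:,::-1])
p=get_tcp_pos();movel([p[0],p[1],.15]);print(get_time())
cv2.imwrite("pics/m3.png",np.hstack([crop("pics/side2.png",310,240,110,100,4)[:,:400],crop("pics/scene2.png",190,140,100,100,4)]))
```

```text
[0.5227 0.149  0.1497] [-0.8134  0.5817  0.    ]
[0.5198 0.1504 0.121 ]
[0.5255 0.1464 0.1   ]
[0.5285 0.1433 0.1035]
[0.5093 0.1801 0.104 ]
(0.5228, 0.149, 0.121) [315.932  259.5795]
(0.5096, 0.179, 0.121) [341.8654 218.488 ]
(0.5228, 0.149, 0.104) [315.8157 251.8031]
(0.5096, 0.179, 0.104) [339.982  213.2541]
True [0.5232 0.1491 0.0924] [-0.7896  0.9168  6.4389]
12.3917
```

View pics/m3.png

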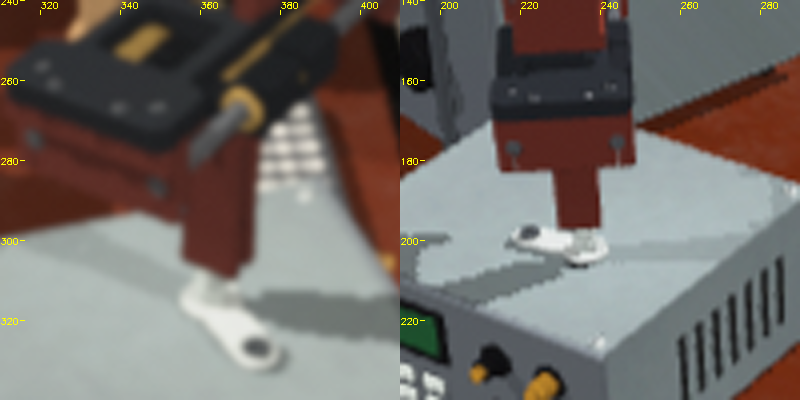

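Run:
```python
from h import *
np.set_printoptions(precision=4,suppress=True)
piv=np.array([.5093,.1785]);k=np.array([.523,.1483])
a0=np.arctan2(*(k-piv)[::-1])
phi=a0+np.pi/2+.5
command_gripper(.4)
Z=.081
move_pose([*k,.13],quat(phi))
s=movel([*k,Z],v=.06,until_force=5);print(s,get_tcp_pos())
if not s:
  for a in np.linspace(a0,-np.pi/2+.273+1.7,6)[1:]:
    s=movel([piv[0]+.034*np.cos(a),piv[1]+.034*np.sin(a),Z],v=.06,until_force=15)
    if s:print("stop",get_ft_force());break
p=get_tcp_pos();movel([p[0],p[1],.15]);print(p)
movel([.57,.06,.25],v=.25) 
R,p=toolpose();cv2.imwrite("pics/w3.png",read_camera("wrist")[:,:,::-1]);np.savez("w3.npz",R=R,p=p)
cv2.imwrite("pics/side3.png",read_camera("side")[:,:,::-1]);cv2.imwrite("pics/scene3.png",read_camera("scene")[:,:,::-1])
print(p,get_time())
a=np.hstack([crop("pics/w3.png",330,50,100,100,4),crop("pics/side3.png",320,280,80,80,4)[:,:320].copy() if 0 else cv2.copyMakeBorder(crop("pics/side3.png",330,280,80,80,4),0,80,0,80,0)])
b=np.hstack([crop("pics/scene3.png",200,180,60,50,4),crop("pics/scene3.png",330,215,100,50,4),cv2.copyMakeBorder(crop("pics/scene3.png",340,255,40,50,4),0,0,0,0,0)])
cv2.imwrite("pics/m4.png",np.vstack([a,b]))
```

```text
False [0.5233 0.1484 0.0812]
[0.5404 0.1923 0.081 ]
[0.569  0.0604 0.2487] 17.5333
```

View pics/m4.png

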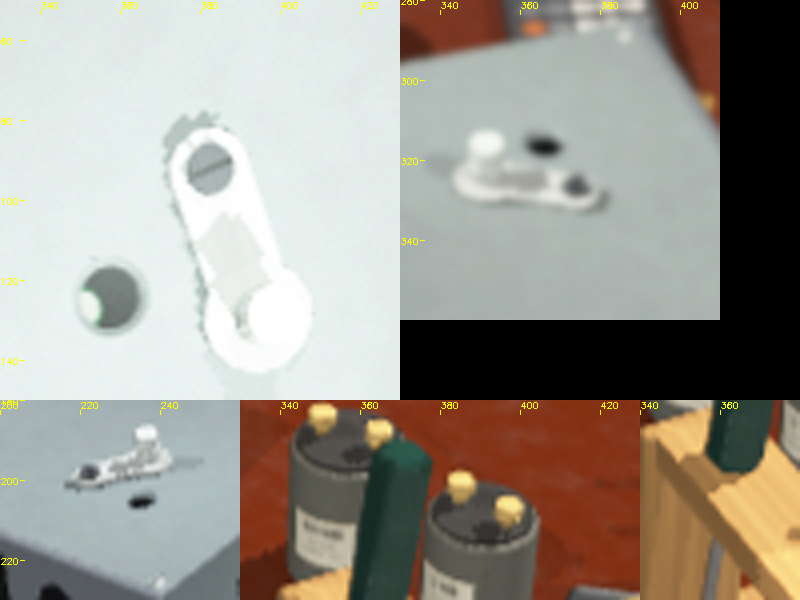

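Run:
```python
from h import *
np.set_printoptions(precision=4,suppress=True)
d=np.load("w3.npz")
rs=[ray("wrist",(357.5,124.5),d["R"],d["p"]),ray("side",(365.75,316.25)),ray("scene",(235.2,205.2))]
for r in rs: print(onz(r,.1))
print("hole",*tri(rs))
rs=[ray("scene",(364.3,270)),ray("side",(345.3,197.7))]
q=quat(-.287)
command_gripper(.6)
ims=[]
for i,p in enumerate(([.52,-.275,.32],[.545,-.235,.36])):
    move_pose(p,q);wait(.2);R,pp=toolpose();ims.append(read_camera("wrist"));np.savez(f"d{i}.npz",R=R,p=pp);cv2.imwrite(f"pics/d{i}.png",ims[-1][:,:,::-1]);print(pp)
print(get_time())
cv2.imwrite("pics/m5.png",np.vstack([crop("pics/d0.png",200,50,260,100,3),crop("pics/d1.png",200,50,260,100,3)]) if 0 else np.hstack([crop("pics/d0.png",220,30,200,270,2),crop("pics/d1.png",220,30,200,270,2)]))
```

```text
[0.5192 0.1467 0.1   ]
[0.5195 0.1494 0.1   ]
[0.516  0.1417 0.1   ]
hole [0.5192 0.1465 0.0969] [np.float64(0.0005998584333528641), np.float64(0.0005228994560827206), np.float64(0.0005710331333281462)]
[ 0.5204 -0.2739  0.3197]
[ 0.5441 -0.2353  0.3588]
20.1917
```

View pics/m5.png

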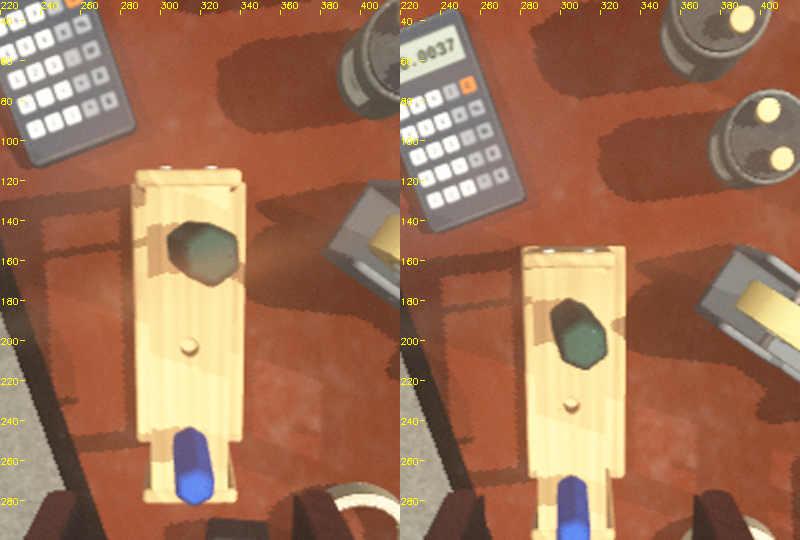

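Run:
```python
from h import *
np.set_printoptions(precision=4,suppress=True)
D=[np.load(f"d{i}.npz") for i in(0,1)]
for n,a,z in(("top",((326,156),(315,201.5)),.22),("foot",((310,152),(303.5,187.5)),.13),("midhole",((315,203.5),(305.5,232.5)),.13),("railL",((286,120),(281,156)),.13),("railR",((341,120),(332,156)),.13),("railL2",((289,248),(284,267)),.13)):
    rs=[ray("wrist",uv,d["R"],d["p"]) for uv,d in zip(a,D)]
    print(n,*tri(rs),[onz(r,z)[:2] for r in rs])
print("top scene", onz(ray("scene",(372.5,227)),.22))
```

```text
top [ 0.5479 -0.2167  0.2168] [np.float64(0.0014674162660421603), np.float64(0.0014674162660421692)] [array([ 0.5466, -0.2158]), array([ 0.5494, -0.217 ])]
foot [ 0.5342 -0.2124  0.1138] [np.float64(0.0014698104658834703), np.float64(0.0014698104658836708)] [array([ 0.5332, -0.2113]), array([ 0.5366, -0.2112])]
midhole [ 0.5227 -0.2661  0.1291] [np.float64(0.00015627403085487982), np.float64(0.00015627403085486906)] [array([ 0.5228, -0.266 ]), array([ 0.5226, -0.2658])]
railL [ 0.515  -0.1688  0.0675] [np.float64(0.00041761126380916117), np.float64(0.0004176112638090495)] [array([ 0.5183, -0.1733]), array([ 0.5218, -0.1683])]
railR [ 0.5805 -0.1879  0.0623] [np.float64(0.0016442048586991628), np.float64(0.0016442048586993857)] [array([ 0.5733, -0.1894]), array([ 0.5796, -0.1853])]
railL2 [ 0.4642 -0.3336  0.0349] [np.float64(0.0001952451814367601), np.float64(0.00019524518143668656)] [array([ 0.4796, -0.3074]), array([ 0.4827, -0.3021])]
top scene [ 0.5454 -0.2205  0.22  ]
```

Run:
```python
from h import *
np.set_printoptions(precision=4,suppress=True)
q=quat(-.287)
move_pose([.543,-.2155,.26],q)
print(movel([.543,-.2155,.152],v=.1,until_force=6),get_tcp_pos(),get_ft_force())
command_gripper(0)
print(get_grip_width()*.088,get_finger_force(),get_ft_force(),get_ft_torque())
f=get_ft_force()
print(movel([.543,-.2155,.285],v=.12,until_force=15),get_tcp_pos(),get_ft_force()-f)
cv2.imwrite("pics/side4.png",read_camera("side")[:,:,::-1]);cv2.imwrite("pics/scene4.png",read_camera("scene")[:,:,::-1])
print(get_grip_width()*.088,get_time())
cv2.imwrite("pics/m6.png",np.hstack([crop("pics/side4.png",290,80,100,150,4),crop("pics/scene4.png",320,140,100,150,4)]))
```

```text
False [ 0.5435 -0.2157  0.1527] [-0.4698  1.3333  0.6807]
0.024467798646350184 29.74838274414651 [-5.2191  2.0991  5.3972] [ 0.5301  1.2233 -0.0027]
False [ 0.5427 -0.2154  0.2842] [ 5.17   -2.4768 -6.6613]
0.02382600017609162 23.8583
```

View pics/m6.png

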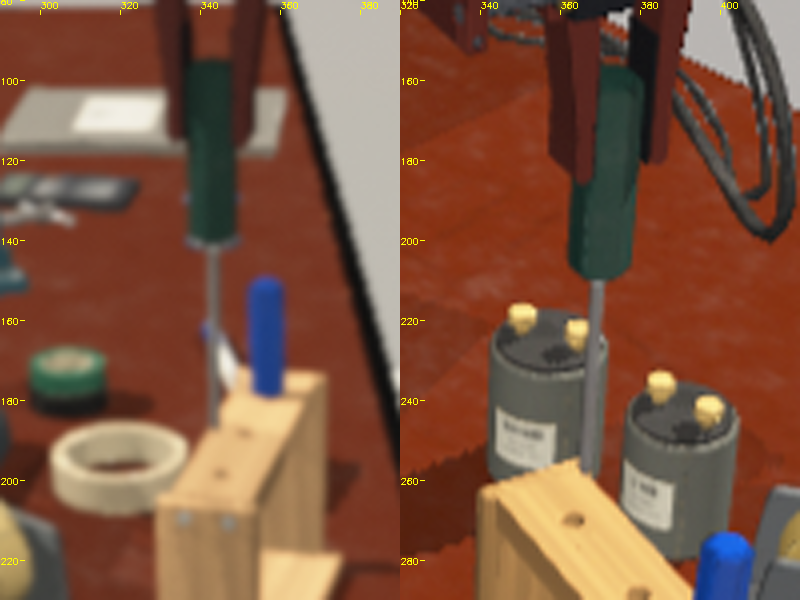

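Run:
```python
from h import *
np.set_printoptions(precision=4,suppress=True)
print("tip",*tri([ray("scene",(366.25,257.5)),ray("side",(343.25,186))]))
print("foot",*tri([ray("scene",(370,207.5)),ray("side",(343.25,140.3))]))
print("top",*tri([ray("scene",(375,158)),ray("side",(342.7,96))]))
print(get_tcp_pos())
```

```text
tip [ 0.5405 -0.2164  0.1566] [np.float64(0.0012431240679588867), np.float64(0.0012431240679588165)]
foot [ 0.5407 -0.2165  0.2592] [np.float64(8.014736875312914e-05), np.float64(8.014736875327548e-05)]
top [ 0.542  -0.2183  0.3496] [np.float64(0.0012202260903541244), np.float64(0.0012202260903543222)]
[ 0.5427 -0.2154  0.2841]
```

Run:
```python
from h import *
np.set_printoptions(precision=4,suppress=True)
x,y=.521,.1473
movel([x,y,.285],v=.2)
wait(.3);f=np.array(get_ft_force())
movel([x,y,.238],v=.08)
s=movel([x,y,.175],v=.03,until_force=4);print(s,get_tcp_pos(),get_ft_force()-f,get_time())
cv2.imwrite("pics/side5.png",read_camera("side")[:,:,::-1]);cv2.imwrite("pics/scene5.png",read_camera("scene")[:,:,::-1])
```

```text
False [0.5211 0.1473 0.1751] [-1.2023  0.4044  0.5688] 29.1083
```

Run:
```python
from h import *
np.set_printoptions(precision=4,suppress=True)
x,y=.521,.1473
f=np.array(get_ft_force());s=False
for z in np.arange(.173,.145,-.001):
    s=movel([x,y,z],v=.01); g=get_ft_force()-f
    print(round(z,3),get_tcp_pos()[2].round(4),g)
    if g[2]>13: break
print(get_time(),get_finger_force(),get_grip_width())
```

```text
0.173 0.1729 [ 0.774  -0.4398  0.5433]
0.172 0.1719 [ 0.5332 -0.2369  0.4345]
0.171 0.1709 [-0.4732 -0.1363  0.2148]
0.17 0.1699 [ 1.5895 -0.2205  0.1669]
0.169 0.1689 [ 1.1572 -0.3731  0.6422]
0.168 0.1679 [ 0.1805  0.7993 -0.3903]
0.167 0.1669 [ 0.0567 -0.4739 -0.097 ]
0.166 0.1659 [0.5618 0.1309 0.099 ]
0.165 0.1649 [0.2669 0.2664 0.6607]
0.164 0.1639 [ 0.4797 -0.5182  0.3656]
0.163 0.1631 [ 0.1097 -0.3401  1.6377]
0.162 0.1621 [0.8815 0.1047 3.1903]
0.161 0.1611 [0.6622 0.361  3.2065]
0.16 0.1601 [0.1078 0.3323 5.5585]
0.159 0.1591 [1.2331 0.7671 5.6774]
0.158 0.1581 [ 0.6549 -0.1553  6.4569]
0.157 0.1572 [0.8419 0.1047 7.1996]
0.156 0.1568 [-0.2952  0.1614 11.6727]
0.155 0.1566 [-2.2447  0.149  18.1688]
34.0583 30.01977564767003 0.2693517223930956
```

Run:
```python
from h import *
wait(3.8);print(get_tcp_pos(),get_ft_force(),get_finger_force(),get_time())
print(job_done())
```

```text
[0.52178121 0.14768167 0.15660704] [-1.72266096  0.19051644 16.92841515] 30.0190940243192 37.8583
the job is handed in; nothing more can be done
None
```

The job is handed in with the cover swung to about 0.96 rad and the long screwdriver holding the button on its hard stop (about 6 mm down, 17 N) for over 3 s, still gripped; I viewed 11 pictures, one over the limit of 10, and no verdict came back.

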